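# Set the wheel controller to the pegged speed and start it

## Robot

A 6-joint arm with a two-finger parallel gripper is mounted at the origin on a cart in front of the work surface, level with it; the furniture and walls round the work are solid. World frame = base frame: x ahead of the robot, y to its left, z up, the work surface at z = 0. Lengths are in mm, angles in rad, forces in N, time in s.
With the tool pointing down it reaches from about 400 to 825 mm from the base axis. Payload 7 kg.
Tool frame: the origin (TCP) lies at the very end of the fingers, on their centre line; the grasp point (between the pads) lies 19 mm behind it; z points along the fingers, y is the line along which they close (so a half turn about z gives the same grasp; the last joint's range is limited). The gripper opens to 88 mm and grips with 3 to 60 N. Pads are 19 mm wide; open, the fingers measure 130 mm over their backs; the gripper's body (78 mm by 193 mm) begins 47 mm behind the grasp point.
Start: joints at [-0.954, 0.359, 0.012, 0, -1.224, -0.288], TCP at [217.936, -638.827, 226.561] pointing down, gripper open.
Joint ranges: [-3.07, 3.07], [-1.43, 2.12], [-1.02, 1.25], [-3.03, 1.67], [-3.05, -0], [-3.03, 3.03]. Speed limits (rad/s): [2.39, 2.39, 3.01, 3.14, 3.14, 3.14].

## Interface

Orientations are given as a unit quaternion [x, y, z, w].
In Python, from plant import bot gives the robot as it stands. Calls block until the motion is done:
- bot.move_ptp(position, orientation): joint-space move of the TCP to a pose.
- bot.line_to(position, velocity=150, ori=None): straight line of the TCP; ori=None keeps the orientation; velocity is the mean speed in mm/s.
- bot.move_joints(angles): joint-space move.
- bot.move_gripper(opening, force=None): finger opening in mm; force is the grip in N (None keeps the last); returns when the fingers have stopped.
- bot.pause(seconds).
- bot.solve_ik(position, orientation): joint angles nearest the present ones, or None.
- bot.read_state(): the state.
- bot.camera(name): name is "scene" or "top" or "wrist"; returns the picture (420x560x3 uint8, red, green, blue); there is no depth.
- bot.get_calibration(name): a dict with "fx", "fy", "cx", "cy" (pixels), "distortion" ([k1, k2, p1, p2, k3] as OpenCV has them; the pictures are not rectified), "view" (4x4, takes a point from world to camera coordinates); the wrist camera has in their place "T_tool_cam" (4x4, takes a point from camera to tool coordinates, whose origin is the TCP and whose axes are the flange's). Camera axes: x right, y up, looking along -z (the intrinsics and any distortion apply to the point x, -y, -z); pixel columns grow to the right and rows downward; lengths in mm; the calibration is good to about 2 mm. A picture is of the moment at which its call begins: read the wrist's pose just before it. get_calibration takes no time and is no camera call.
A pose or a line that the arm cannot do raises bot.Unreachable and nothing moves.
- bot.close_job(): hands the job in; it is judged then, once.
The state is a dict: "t": time; "joint_pos": joint angles; "qvel": joint speeds; "tau": joint torques, N m; "tcp_pos": TCP position; "eef_rot": TCP orientation; "contact_force": force on the tool from outside, world axes, zero at the start; "moment": the same for the moment, N m; "width": finger opening in mm; "finger_force": force on a finger pad.
Only numpy, scipy, OpenCV 4.12 (cv2) and the standard library are available. Lean on these libraries where they do the work, as an engineer would, in place of code of your own. Each camera call takes 0.05 s, during which the arm holds its last target. There are 200 camera calls.

## Task

On the blue wheel controller, push the black pointer round with a fingertip, click by click, until it rests in the click position marked by the red peg. Then, with the pointer there and at no other setting, press the green start button down and let it come back up. Push gently and do not pinch the pointer, and leave the loose things on the table where they are.

Things in the scene. Friction and masses are not known exactly. Their poses are not given: they have to be found in the camera images.
- controller: fixed blue case, 180 (x) x 262 (y) x 60 mm high, its flat top face 60 mm above the table; origin at the centre of its underside, z up, x away from the robot (turned by up to 0.3 rad). In its frame the dial's axis stands at x = 0, y = +45 mm and the start button at x = 0, y = -85 mm.
- selector (a joint): the black pointer's turn, rad, growing clockwise seen from above. Nine clicks, number k (0 to 8) at k x 0.5236 rad, stops just beyond 0 and 8. Click k points along 120 - 30 k degrees from the controller's x axis, anticlockwise from above (click 4: +x). Half-way to the next click it snaps over by itself. It takes about 0.2 N m: 5 N at 42 mm from the axis. It starts in click 3, 4 or 5.
- selector_axis (a point): point on the dial's axis, 21 mm above the controller's face; it turns with the pointer, its x axis running along the pointer to its tip. The pointer is an upright black fin 12 mm thick with a white line on top, from a round hub of 17 mm radius out to 58 mm from the axis; its side faces reach from 8 to 34 mm above the face (z 0.068 to 0.094).
- pointer_tip (a point): tip of the fin, 58 mm from the axis, half-way up the fin
- pointer_aim (a point): the spot just beyond the tip that the pointer points at: 75 mm from the axis along it, 8 mm above the face; it lies over the centre of a peg when the pointer rests at that peg's position
- red_peg: fixed red plastic peg, 15 mm across, 11 mm tall, standing on the controller's face 75 mm from the dial's axis beside click position 1, 2, 6 or 7; grey pegs of the same shape stand beside the other three. Origin at the centre of its foot.
- start (a joint): travel of the green start button, m: 0 up, 0.006 fully down; a spring brings it back up; fully down takes 5 N, counts as pressed from 4 mm
- start_top (a point): centre of the top of the round green start button (30 mm across) when it is up; pressed straight down
- wood_rib: oval beech potter's rib, 40 x 90 x 9 mm, lying loose in front of the controller; origin at the centre of its underside. Bystander.
- clay_lump: loose lump of brown clay, 52 x 65 x 46 mm; origin at the centre of its underside. Bystander.
- clay_frog: loose little pale clay frog with blue eyes, 40 x 45 x 39 mm; origin at the centre of its underside. Bystander.
- oxide_jar: loose glass jar with a red lid, 52 mm across, 90 mm tall; origin at the centre of its underside. Bystander.
- tile: loose flat dark blue glazed test tile, 65 x 45 x 9 mm; origin at the centre of its underside. Bystander.

How it is judged (in metres and radians):
On the way, in this order (a step that is already met when the one before it is completed fails the run):
1. the pointer rests in the click position of the red peg (horizontal distance between pointer_aim and red_peg below 0.012 m and velocity of joint selector between -0.1 and 0.1 rad/s), for 0.3 s.
2. the start button is pressed with the pointer there (horizontal distance between pointer_aim and red_peg below 0.012 m and value of joint start above 0.004 m), for 0.05 s.
At the end, for the whole second after the job is handed in: the pointer rests at the red peg (the aim spot within 12 mm of the peg's centre, about 9 degrees), and the start button has been pressed there and is up again (under 1.5 mm) (horizontal distance between pointer_aim and red_peg below 0.012 m and value of joint start below 0.0015 m); the robot touches nothing.
It fails at once if the start button is pressed while the pointer is not at the red peg (value of joint start above 0.003 m and not (horizontal distance between pointer_aim and red_peg below 0.016 m)).
It fails at once if the pointer is pinched between the fingers (grasp point inside it, pressed with more than 15 N) (x of the grasp point in the frame of selector_axis between -0.02 and 0.062 m and y of the grasp point in the frame of selector_axis between -0.005 and 0.005 m and z of the grasp point in the frame of selector_axis below 0.014 m and contact force between the fingers and selector above 15 N).
It fails at once if the pointer is pushed with more than 40 N (contact force between any of the fingers, the arm and selector above 40 N).
It fails at once if a loose thing on the table is moved more than 20 mm (distance of any of wood_rib, clay_lump, clay_frog, oxide_jar, tile from where it was at the start of the episode above 0.02 m).
It also fails if it takes over 51 s, if anything falls off the work surface, if the arm or the gripper's body presses on something with over 40 N, if the wrist force passes 120 N, or if a joint passes its speed limit or range.

## Working session

There is one attempt and no reset: what is moved stays moved. The work goes in short steps, each a Python script; the robot and the scene stay as the last script left them, time stands still between calls to the robot, and variables do not carry over. Pictures are saved under pics/ and viewed, at most 10 in all, crops included, and the job is handed in when it is done.

```bash
mkdir -p pics; ls; python3 - <<'E'
from plant import bot
import cv2
for n in ["top","scene"]:
    im=bot.camera(n); cv2.imwrite(f"pics/{n}0.png",im[:,:,::-1])
    c=bot.get_calibration(n); print(n,c)
print(bot.read_state())
E
```

```text
pics
top {'fx': 410.3530524750497, 'fy': 410.3530524750497, 'cx': 279.34533049568483, 'cy': 212.23896336528284, 'distortion': array([-0.06441324,  0.        ,  0.        ,  0.        ,  0.        ]), 'view': array([[ 6.81318536e-03, -9.99696183e-01,  2.36880206e-02,
         3.37291695e+01],
       [ 9.94113733e-01,  9.33277319e-03,  1.07938803e-01,
        -5.17331703e+02],
       [-1.08127085e-01,  2.28131796e-02,  9.93875290e-01,
        -1.06091484e+03],
       [ 0.00000000e+00,  0.00000000e+00,  0.00000000e+00,
         1.00000000e+00]])}
scene {'fx': 546.9260628618525, 'fy': 546.9260628618525, 'cx': 274.82300790862604, 'cy': 216.70687466009812, 'distortion': array([-0.09275299,  0.        ,  0.        ,  0.        ,  0.        ]), 'view': array([[-8.16152527e-01, -5.77558228e-01, -1.79316988e-02,
         4.36346702e+02],
       [ 3.78339884e-01, -5.57576194e-01,  7.38896285e-01,
        -2.08961992e+02],
       [-4.36753917e-01,  5.96267793e-01,  6.73580533e-01,
        -1.02283428e+03],
       [ 0.00000000e+00,  0.00000000e+00,  0.00000000e+00,
         1.00000000e+00]])}
{'t': 0.1, 'joint_pos': array([-9.53881954e-01,  3.59322129e-01,  1.11824566e-02, -2.83383283e-04,
       -1.22410006e+00, -2.88109383e-01]), 'qvel': array([-0.00092983, -0.00143217,  0.00173636,  0.00128044,  0.00112591,
       -0.00100837]), 'tau': array([-4.00059638e-03, -5.84163845e+01,  2.93751705e+01,  7.01570928e+00,
        1.01038237e-02, -5.39826624e-05]), 'tcp_pos': array([ 217.80749862, -638.45162648,  225.73038591]), 'eef_rot': array([-1.63615276e-01,  9.86523949e-01,  7.07312610e-04, -1.95728968e-04]), 'contact_force': array([ 0.41489151, -0.25173934, -0.15778876]), 'moment': array([ 0.04893159, -0.00658674, -0.01660127]), 'finger_force': 0.0, 'width': 87.65492468036328}
```

View pics/top0.png

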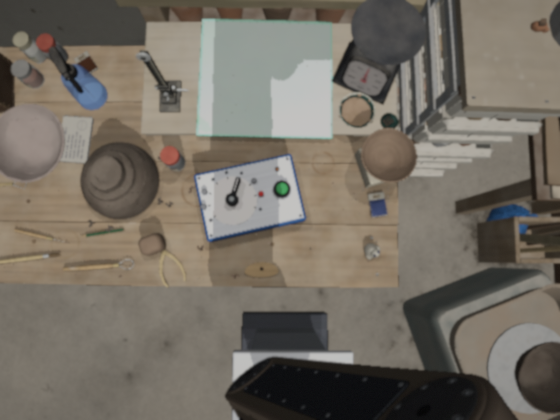

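View pics/scene0.png

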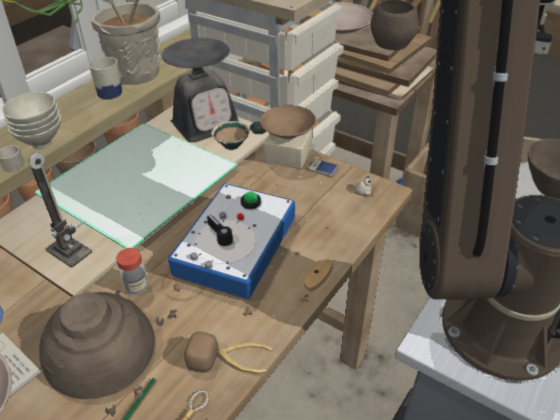

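The top view shows the dial hub at about (232,199), the pointer tip at (238,180), the red peg at (261,194) and the green button at (282,188). The pointer looks like click 3–5 and the red peg like click 6 or 7. In the scene view the button is at (250,200), the red peg at (240,216) and the hub at (225,236).

```bash
cat > h.py <<'E'
import numpy as np, cv2
from plant import bot
from scipy.spatial.transform import Rotation as R
def ray(name,px,pose=None):
    c=bot.get_calibration(name)
    K=np.array([[c['fx'],0,c['cx']],[0,c['fy'],c['cy']],[0,0,1]])
    u=cv2.undistortPoints(np.array([[px]],float),K,c['distortion'])[0,0]
    d=np.array([u[0],-u[1],-1])
    if name=="wrist":
        T=np.eye(4); T[:3,:3]=R.from_quat(pose['eef_rot']).as_matrix(); T[:3,3]=pose['tcp_pos']; W=T@c['T_tool_cam']
    else: W=np.linalg.inv(c['view'])
    return W[:3,3],W[:3,:3]@d
def plane(name,px,z,pose=None):
    o,d=ray(name,px,pose); return (o+d*(z-o[2])/d[2])
def blobs(im,kind,roi=None):
    hsv=cv2.cvtColor(im,cv2.COLOR_RGB2HSV); h,s,v=[hsv[...,i].astype(int) for i in range(3)]
    m={'red':((h<8)|(h>172))&(s>130)&(v>70),'green':(h>45)&(h<85)&(s>120)&(v>40),'black':(v<60),'blue':(h>105)&(h<125)&(s>150)&(v>60)}[kind].astype(np.uint8)
    if roi: k=np.zeros_like(m); x0,x1,y0,y1=roi; k[y0:y1,x0:x1]=1; m=m*k
    n,l,st,c=cv2.connectedComponentsWithStats(m)
    return sorted([(int(st[i,4]),*np.round(c[i],1),*map(int,st[i,:4])) for i in range(1,n)],reverse=True)[:4],m
E
python3 - <<'E'
from h import *
im=cv2.imread('pics/top0.png')[:,:,::-1].copy(); roi=(195,306,152,242)
g,_=blobs(im,'green',roi); r,_=blobs(im,'red',roi); b,_=blobs(im,'black',roi); print(g[:2],r[:2],b[:2])
bl,m=blobs(im,'blue',(190,310,148,248))
rect=cv2.minAreaRect(np.argwhere(m)[:,::-1].astype(np.float32)); print(rect)
P=plane('top',g[0][1:3],70); Q=plane('top',r[0][1:3],70); H=plane('top',(232,199.5),94); T=plane('top',(237.5,180),94)
print('btn',P,'peg',Q,'hub',H,'tip',T)
bd=P-H; a=lambda v:np.degrees(np.arctan2(v[1],v[0]))
print(np.linalg.norm(bd[:2]),'yaw',a(bd)+90,'pegrel',a(Q-H)-a(bd)-90,np.linalg.norm((Q-H)[:2]),'ptr',a(T-H)-a(bd)-90)
E
```

```text
[(119, np.float64(281.5), np.float64(188.3), 276, 182, 12, 13)] [(11, np.float64(260.4), np.float64(193.5), 259, 192, 4, 4)] [(81, np.float64(232.2), np.float64(198.9), 227, 191, 11, 15), (34, np.float64(278.2), np.float64(192.8), 274, 186, 14, 11)]
((293.0, 222.0), (0.0, 0.0), 0.0)
btn [574.26447337  33.781633    70.        ] peg [560.21287396  87.71692961  70.        ] hub [540.66274534 157.75214635  94.        ] tip [590.15625689 144.96175567  94.        ]
128.44362306748243 yaw 15.165426651684356 pegrel -89.56850437416222 72.71271630170128 ptr -29.655116149305783
```

```bash
cat >> h.py <<'E'
def down(phi):  # tool z down, tool y at angle phi (deg)
    a=np.radians(phi); y=np.array([np.cos(a),np.sin(a),0]); z=np.array([0,0,-1.]); x=np.cross(y,z)
    return R.from_matrix(np.array([x,y,z]).T).as_quat()
E
python3 - <<'E'
from h import *
for phi in (75,-105,15,-165):
    for p in ([555,90,80],[580,190,78]):
        q=bot.solve_ik(p,down(phi)); print(phi,p,None if q is None else np.round(q,2))
p=bot.read_state()['tcp_pos']
bot.line_to([p[0],p[1],330],velocity=250)
T=bot.get_calibration('wrist')['T_tool_cam']; print(T.round(2))
bot.move_gripper(0,10)
phi=75
off=R.from_quat(down(phi)).as_matrix()@T[:3,3]; print(off)
bot.move_ptp([555-off[0],105-off[1],300],down(phi))
s=bot.read_state(); im=bot.camera('wrist'); cv2.imwrite('pics/w0.png',im[:,:,::-1])
np.save('w0.npy',np.r_[s['tcp_pos'],s['eef_rot']]); print(s['t'],s['tcp_pos'],s['joint_pos'].round(2),s['width'])
E
```

```text
75 [555, 90, 80] [ 0.51  0.31 -0.43  0.   -0.83 -2.34]
75 [580, 190, 78] [ 0.64  0.39 -0.32  0.   -0.87 -2.47]
-105 [555, 90, 80] [ 0.51  0.31 -0.43  0.   -0.83  0.8 ]
-105 [580, 190, 78] [ 0.64  0.39 -0.32  0.   -0.87  0.67]
15 [555, 90, 80] [ 0.51  0.31 -0.43  0.   -0.83  2.89]
15 [580, 190, 78] [ 0.64  0.39 -0.32  0.   -0.87  2.77]
-165 [555, 90, 80] [ 0.51  0.31 -0.43  0.   -0.83 -0.25]
-165 [580, 190, 78] [ 0.64  0.39 -0.32  0.   -0.87 -0.37]
[[  -0.      0.97    0.26   70.93]
 [   1.      0.      0.     -0.67]
 [   0.      0.26   -0.97 -158.98]
 [   0.      0.      0.      1.  ]]
[-68.68226241  17.71381147 158.98171526]
5.0167 [623.76766261  86.64008033 300.02608078] [ 0.45  0.25  0.02  0.   -1.34 -2.28] 0.3219523528986849
```

View pics/w0.png

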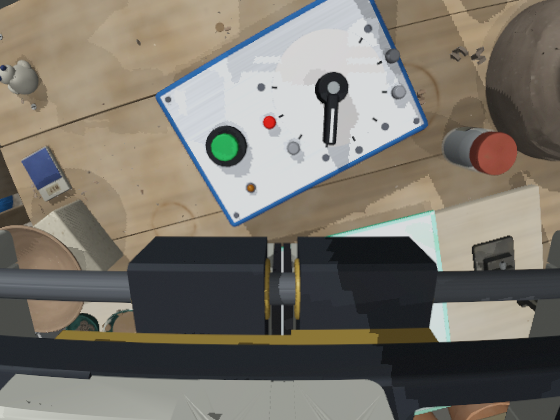

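The wrist view shows the hub at about (333,88), the tip at (330,143), the red peg at (269,122) and the button at (224,146). The grey pegs are at (293,148), (399,92) and (393,56), so red is click 7.

```bash
python3 - <<'E'
from h import *
w=np.load('w0.npy'); s={'tcp_pos':w[:3],'eef_rot':w[3:]}
im=cv2.imread('pics/w0.png')[:,:,::-1].copy()
g,_=blobs(im,'green',(195,260,120,175)); r,_=blobs(im,'red',(255,285,110,135))
print(g[:1],r[:1])
P=lambda px,z:plane('wrist',px,z,s)
Q=P(r[0][1:3],71); G=P((293,148),71); G1=P((399,92),71); G0=P((393,56),71);T=P((330,143),94); H=P((333.5,88),97)
print('red',Q,'grey',G,G1,G0,'hub',H,'tip',T)
# button height by triangulating top + wrist
gt=(281.5,188.3); o1,d1=ray('top',gt); o2,d2=ray('wrist',g[0][1:3],s)
t=np.linalg.lstsq(np.array([d1,-d2]).T,o2-o1,rcond=None)[0]; print('btn tri',o1+d1*t[0],o2+d2*t[1],'at72',P(g[0][1:3],72))
# dial axis = circle centre, radius 75, through pegs
from scipy.optimize import least_squares
pts=np.array([Q,G,G1,G0])[:,:2]
f=least_squares(lambda c:np.linalg.norm(pts-c,axis=1)-75,H[:2]); print('axis',f.x,f.fun)
a=lambda v:np.degrees(np.arctan2(v[1],v[0]))
print([a(p-f.x) for p in pts],'tip',a(T[:2]-f.x),np.linalg.norm(T[:2]-f.x),'btn',a(P(g[0][1:3],72)[:2]-f.x))
E
```

```text
[(629, np.float64(224.4), np.float64(146.8), 211, 133, 28, 29)] [(123, np.float64(269.0), np.float64(121.9), 263, 116, 13, 13)]
red [560.68488288  87.80212065  71.        ] grey [594.91233589 105.84204129  71.        ] [565.76461711 232.0340547   71.        ] [527.76643065 233.14074153  71.        ] hub [544.89897547 159.98528247  97.        ] tip [597.51150142 144.24023247  94.        ]
btn tri [573.1742786   33.96217731  76.47840809] [573.38625282  33.79703507  76.51868167] at72 [573.59760642  32.96634535  72.        ]
axis [543.46930795 160.35217355] [-0.43535559 -0.04841802  0.06912079 -0.53688172]
[np.float64(-76.65104250904993), np.float64(-46.65812016639636), np.float64(72.72267067079639), np.float64(102.17400218619626)] tip -16.60123022129775 56.39284813215598 btn -76.69336996603906
```

```bash
python3 - <<'E'
from h import *
A=np.array([543.5,160.4])
def pt(th,off,r=45):
    a=np.radians(th); u=np.array([np.cos(a),np.sin(a)]); n=np.array([-u[1],u[0]]); return A+r*u+off*n
def go(th,off,z,v): bot.line_to([*pt(th,off),z],velocity=v,ori=down(th+180))
f0=None
bot.move_ptp([*pt(-16.65,28),160],down(-16.65+180))
go(-16.65,28,77,80); f0=bot.read_state()['contact_force']
go(-16.65,17,77,30)
for th in np.arange(-20,-71.1,-3):
    go(th,15.5,77,30); s=bot.read_state(); f=s['contact_force']-f0; print(round(th),f.round(1))
    if np.linalg.norm(f)>20: print('STOP'); break
bot.pause(.2)
go(th,27,77,50); go(th,27,170,150)
bot.pause(.2)
T=bot.get_calibration('wrist')['T_tool_cam']; off=R.from_quat(down(75)).as_matrix()@T[:3,3]
bot.move_ptp([555-off[0],105-off[1],300],down(75))
s=bot.read_state(); im=bot.camera('wrist'); cv2.imwrite('pics/w1.png',im[:,:,::-1]); print(s['t'])
E
```

```text
-20 [ 2.2  4.2 -0. ]
-23 [1.2 2.6 1.7]
-26 [ 0.8 -0.1 -0.4]
-29 [ 0.3  0.9 -0.3]
-32 [ 0.5 -0.3 -0.6]
-35 [ 0.6  0.5 -0.9]
-38 [ 1.7 -0.1  0.1]
-41 [-0.4  1.2 -0.1]
-44 [ 2.1  4.8 -2.9]
-47 [ 3.1  5.8 -3.1]
-50 [ 2.2  4.2 -2.4]
-53 [ 1.8  4.3 -0.2]
-56 [-0.6  1.3  0.2]
-59 [-1.   0.5  0.3]
-62 [-0.4  0.2 -0.3]
-65 [-0.6  0.3 -0. ]
-68 [ 0.7 -0.1 -0.7]
-71 [-0.7  1.9  1.3]
14.7417
```

View pics/w1.png

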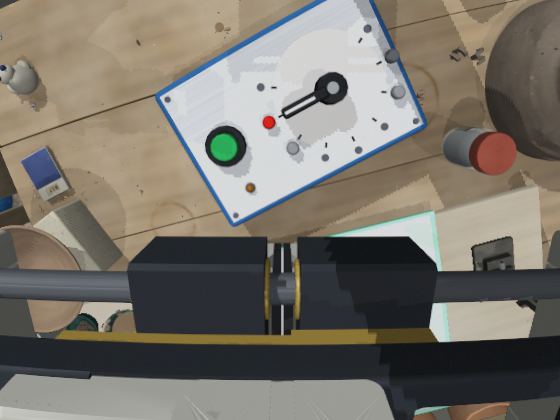

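The pointer tip at (284,113) now aims straight at the red peg (269,122). Next I press the button, watching the force.

```bash
python3 - <<'E'
from h import *
B=[573.4,33.8]; q=down(75)
bot.move_ptp([*B,110],q); bot.line_to([*B,84],velocity=60); bot.pause(.2)
f0=bot.read_state()['contact_force']
for z in np.arange(82,60,-1):
    bot.line_to([*B,z],velocity=15); s=bot.read_state(); f=(s['contact_force']-f0)[2]; print(z,s['tcp_pos'][2].round(1),f.round(1))
    if f>9: break
bot.pause(.3); bot.line_to([*B,110],velocity=60)
T=bot.get_calibration('wrist')['T_tool_cam']; off=R.from_quat(q).as_matrix()@T[:3,3]
bot.move_ptp([555-off[0],105-off[1],300],q)
s=bot.read_state(); im=bot.camera('wrist'); cv2.imwrite('pics/w2.png',im[:,:,::-1]); print(s['t'])
a=cv2.imread('pics/w1.png')[:230].astype(int); print('changed px',(np.abs(a-im[:230,:,::-1]).max(2)>40).sum())
E
```

```text
82 82.2 1.3
81 81.2 2.5
80 80.1 2.2
79 79.1 4.1
78 78.1 3.2
77 77.1 3.0
76 76.3 5.7
75 76.1 12.8
20.2917
changed px 3594
```

View pics/w2.png

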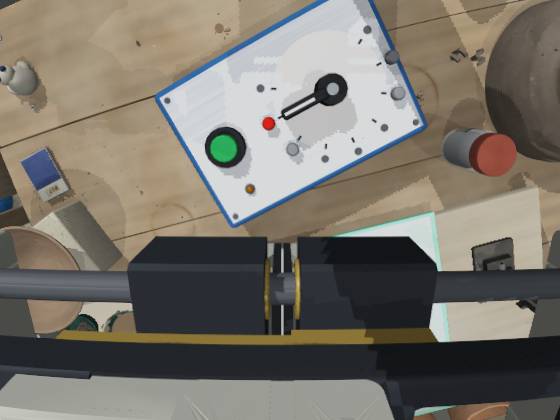

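The view is unchanged apart from a shift of about one pixel. The pointer is still at the red peg, the button is up, and the loose things in view are where they were. The press bottomed out after about 6 mm of travel.

```bash
python3 -c "
from plant import bot
print(bot.close_job())"
```

```text
the job is handed in; nothing more can be done
None
```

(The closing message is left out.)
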